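# Prop the drying chest's lid open with its stay rod

### The arm

A 6-joint arm with a two-finger parallel gripper is mounted at the origin on a cart in front of the work surface, level with it; the furniture and walls round the work are solid. World frame = base frame: x ahead of the robot, y to its left, z up, the work surface at z = 0. Lengths are in mm, angles in rad, forces in N, time in s.
With the tool pointing down it reaches from about 300 to 775 mm from the base axis. Payload 14.6 kg.
Tool frame: the origin (TCP) lies at the very end of the fingers, on their centre line; the grasp point (between the pads) lies 19 mm behind it; z points along the fingers, y is the line along which they close (so a half turn about z gives the same grasp; the last joint's range is limited). The gripper opens to 94 mm and grips with 3 to 60 N. Pads are 16 mm wide; open, the fingers measure 119 mm over their backs; the gripper's body (75 mm by 177 mm) begins 78 mm behind the grasp point.
Start: joints at [-1.27, 0.3, 1.521, -0, 1.321, -0.067], TCP at [197.752, -513.209, 180.046] pointing down, gripper open.
Joint ranges: [-3.03, 3.03], [-0.79, 2.21], [0.23, 2.52], [-1.04, 4.18], [0, 3.07], [-2.55, 2.55]. Speed limits (rad/s): [2.22, 2.22, 2.57, 3.14, 3.14, 3.14].

### API

Orientations are given as [roll, pitch, yaw] about the fixed x, y, z axes, in that order (R = Rz(yaw) Ry(pitch) Rx(roll)).
In Python, from cell import read_state, viewer, manip, models gives the robot as it stands.
- The arm moves only by the tool carry_out, never from a script. Its argument "deltas" is a list of rows, each an object with "dp": the shift along the tool's x, y, z in mm, a list of three; "roll": the turn about the tool's z in degrees; "gripper": the opening, from -1 (shut) to 1 (fully open), so that 0 is half open. In form: [{"dp": [tx, ty, tz], "roll": roll, "gripper": gripper}, ...]. A call has 1 to 12 rows; each row is the pose to reach, as a shift and turn from the pose commanded when the call began, along the tool's axes at that moment; what a row does not reach only later rows make up. A row lasts 1/12 s, in which the tool goes at most 41.7 mm and 7.16 degrees, less where a joint would pass 70% of its speed; a pose out of reach is approached as far as the arm can. A call with a gripper value outside its range is refused whole. The fingers move at their own pace and stop on an object; "newtons" is the grip in N (left out, the last holds). Time passes only in rows, so rows that repeat a pose let the fingers close. It gives the time, the measured TCP pose, the force, the opening and the grip force at its end, in the units of the state.
- read_state(): the state, without advancing time (a new reading comes with each control period).
- viewer.camera(name): name is "side" or "top" or "wrist"; returns the picture (384x512x3 uint8, red, green, blue); there is no depth.
- viewer.camera_params(name): a dict with "fovy" (degrees; the focal length in pixels is half the picture's height over the tangent of half this angle, whatever the lens; pixels are square), "cx", "cy" (the principal point, pixels), "eye" and "attitude" of the camera in the world; the wrist camera has in their place "T_tool_cam" (4x4, takes a point from camera to tool coordinates, whose origin is the TCP and whose axes are the flange's). Camera axes: x right, y up, looking along -z (the intrinsics and any distortion apply to the point x, -y, -z); pixel columns grow to the right and rows downward; lengths in mm; the calibration is good to about 2 mm. A picture is of the moment at which its call begins: read the wrist's pose just before it. camera_params takes no time and is no camera call.
- manip.sign_off(): hands the job in; it is judged then, once.
Trained networks look in the newest picture that a camera, given by its name, has taken for a name from the list of things; names that differ only in an ending like _2 or _b are one class to them, and where a whole thing is asked for, a point or a joint stands for the part that bears it (a point fixed in the world has none). Each returns a list of dicts, best first, with "p" (0 to 1); they miss things now and then, are a little off and sometimes report something else, mostly with a low value. They report only what shows in the picture. A call takes as long as a camera call.
- models.cut_out(camera, label): "region" (384x512 bool, what is visible of it) and "box" ([left, top, right, bottom] in pixels, round what is visible of it).
The state is a dict: "clock": time; "joints": joint angles; "qd": joint speeds; "effort": joint torques, N m; "eef_pos": TCP position; "eef_rot": TCP orientation; "wrist_force": force on the tool from outside, world axes, zero at the start; "moment": the same for the moment, N m; "finger_gap": finger opening in mm; "finger_force": force on a finger pad.
Only numpy, scipy, OpenCV 4.12 (cv2) and the standard library are available. Lean on these libraries where they do the work, as an engineer would, in place of code of your own. Each camera call takes 0.05 s, during which the arm holds its last target. There are 200 camera calls.

### The job

Open the lid of the cast drying chest and leave it propped: the lid is raised with its prop rod, which has a wooden grip to work it by; bring the rod's foot along the metal strip until it drops fully home in the holding hole, then let go so that the rod carries the lid. Be gentle: do not ram the foot against the strip or the walls of the hole, do not let the lid slam, and leave the other things on the bench where they are.

Things in the scene. Friction and masses are not known exactly. Their poses are not given: they have to be found in the camera images.
- fixture: cast drying chest, fixed: grey sheet-metal box 172 x 200 mm, rim 137 mm above the bench, on a dark base. Origin: on the bench under the middle of the whole device. Its -x points to the front (from the hinge over the chest to the strip), +y along the hinge line, z up. Lid hinge line at x = +235, z = 143 mm; front wall at x = +60 mm
- strip_mark (a point): point on the top face and centre line of the flat bare-metal hole strip, at fixture x = -95, y = 55, z = 22 mm, axes as the fixture. The strip (52 mm wide, friction about 0.25) reaches about 160 mm in front of the mark and 70 mm behind it. Its one hole, 15 mm along x, 17 mm across, 10 mm deep, lies up to 28 mm either way of the mark along x, unmeasured (the strip is adjustable): feel for it
- lid: flat grey lid, 195 x 208 x 8 mm, 0.4 to 0.8 kg. Origin: on the hinge line at its middle; axes as the fixture when shut. Shut and level at the start. A damped hinge (about 1.2 N m s/rad) slows it, but it sinks shut unless held or propped
- lid_edge (a point): axis on which the prop rod is hinged at the lid's front edge, 200 mm from the lid's hinge line, in the rod's plane (fixture y = 55 mm); 143 mm above the bench when shut, 232 to 261 mm with the foot in the hole, by the hole's place (lid 26 to 36 degrees open)
- rod: steel prop rod, 8 mm thick, turning freely on the lid's front edge (origin = point lid_edge, axis along the fixture's y) in one upright plane; 280 mm from this pivot to the middle of its foot. At the start it slopes down to the front, its foot resting on the outer part of the strip
- foot (a point): middle of the rod's ball foot, 12 mm across: 6 mm above the strip's top face when resting on it, 4 mm below that face when home on the bottom of the hole
- handle (a point): middle of the rod's wooden grip: a sleeve 18 mm in diameter, 56 mm long, turning freely on a cross pin that stands out from the rod; its axis is level, along the fixture's y. Seen along this axis it lies on the rod's line, 190 mm from the pivot and 90 mm from the foot; its middle is 68.5 mm to the -y side of the rod
- cast_white: white plaster cast 53 x 71 x 27 mm lying in front of the device, a bystander; origin under its middle
- brush_wheel: black polishing brush wheel, 57 mm across, 12 mm high, a bystander; origin under its middle
- felt_wheel: pale felt wheel, 51 mm across, 14 mm high, a bystander; origin under its middle
- crucible: ceramic crucible, 51 mm across, 40 mm high, a bystander; origin under its middle
- flask: two-part brass denture flask, 78 x 112 x 53 mm, a bystander; origin under its middle
- mug: white mug, 92 x 127 x 93 mm with its handle, a bystander; origin under its middle

How it is judged (in metres and radians):
At the end, for the whole second after the job is handed in: the foot's middle is at least 2 mm below the strip's top face (home in the hole; fully home is 4 mm), within 34 mm of the mark along the strip, the rod's pivot on the lid is more than 225 mm above the bench, and the lid is at rest (z of foot in the frame of strip_mark below -0.002 m and x of foot in the frame of strip_mark between -0.034 and 0.034 m and height (world z) of lid_edge above 0.225 m and angular speed of lid below 0.05 rad/s); the robot touches nothing.
It fails at once if the rod presses on the strip or the hole with more than 20 N (contact force between rod and strip above 20 N).
It fails at once if the lid drops or is flung (turns faster than 1.5 rad/s) (angular speed of lid above 1.5 rad/s).
It fails at once if a bystander is moved by more than 25 mm (distance of any of cast_white, brush_wheel, felt_wheel, crucible, flask, mug from where it was at the start of the episode above 0.025 m).
It also fails if it takes over 45 s, if anything falls off the work surface, if the arm or the gripper's body presses on something with over 40 N, if the wrist force passes 120 N, or if a joint passes its speed limit or range.

## Working session

There is one attempt and no reset: what is moved stays moved. The work goes in short steps, Python scripts to look and compute and a tool call to move; the robot and the scene stay as the last step left them, time stands still between calls to the robot, and variables do not carry over. Pictures are saved under pics/ and viewed, at most 10 in all, crops included, and the job is handed in when it is done.

Besides the shell and the picture viewer there is one more tool, called after "Call:" as name(argument=value, ...) on one line, values as JSON. carry_out: Moves the arm, as the interface text tells. Its arguments: {"type":"object","properties":{"deltas":{"type":"array"},"newtons":{"type":"number"}},"required":["deltas"]}

```bash
mkdir -p pics
python3 - <<'E'
from cell import read_state, viewer, manip, models
import cv2, numpy as np
ims=[]
for c in ("side","top"):
    im=viewer.camera(c); ims.append(im); print(c,viewer.camera_params(c))
    for l in ("fixture","lid","rod","handle","foot","lid_edge"):
        r=models.cut_out(c,l)
        print(l,[(round(d['p'],2),[int(b) for b in d['box']]) for d in r[:2]])
    cv2.imwrite(f"pics/{c}0.png",cv2.resize(im[:,:,::-1],(800,600)))
print(read_state())
E
```

```text
side {'fovy': 52.95099681411282, 'cx': 253.99065273655555, 'cy': 193.6068610768527, 'eye': array([ 285.70390631, 1058.50391383,  708.35716976]), 'attitude': array([ 1.06397849, -0.02625613, -2.94145716])}
fixture [(0.94, [164, 149, 273, 274])]
lid [(0.93, [188, 151, 273, 250])]
rod [(0.66, [181, 176, 226, 248]), (0.62, [223, 142, 241, 151])]
handle []
foot [(0.7, [181, 176, 230, 250]), (0.3, [216, 287, 239, 306])]
lid_edge [(0.66, [187, 151, 274, 250])]
top {'fovy': 51.81729830255544, 'cx': 256.05318214832477, 'cy': 194.39143184374265, 'eye': array([ 317.55956949,   -2.68938751, 1376.77142527]), 'attitude': array([ 0.1542975 , -0.02285595, -1.56634257])}
fixture [(0.97, [165, 143, 325, 217])]
lid [(0.72, [182, 143, 324, 212]), (0.21, [161, 144, 325, 216])]
rod [(0.83, [181, 155, 255, 189])]
handle [(0.46, [204, 174, 210, 190])]
foot [(0.52, [198, 160, 253, 189])]
lid_edge [(0.81, [184, 143, 321, 210])]
{'clock': 0.7, 'joints': array([-1.26953564e+00,  2.99891030e-01,  1.52103030e+00, -1.40834539e-05,
        1.32070906e+00, -6.65649726e-02]), 'qd': array([-6.18478226e-04,  1.36926073e-03,  4.66322311e-04, -3.76019023e-04,
        1.98188067e-05, -4.45055245e-05]), 'effort': array([ 1.02519592e-03, -5.31577241e+01, -3.52878392e+01,  7.08793290e-02,
        2.11862155e-02,  9.80211922e-06]), 'eef_pos': array([ 197.77677657, -513.18193245,  180.03767496]), 'eef_rot': array([-3.14155410e+00,  1.11053067e-05,  3.67829148e-01]), 'wrist_force': array([0.24344066, 0.122431  , 0.05220653]), 'moment': array([ 0.01708012, -0.0223876 ,  0.05389054]), 'finger_force': 0.0, 'finger_gap': 94.26595238057}
```

```bash
ls -la .
```

```text
total 12
drwxr-xr-x  3 agent agent 4096 Nov 30 10:10 .
drwxr-xr-x 23 root  root  4096 Nov 30 10:10 ..
drwxr-xr-x  2 agent agent 4096 Nov 30 10:10 pics
```

View pics/side0.png

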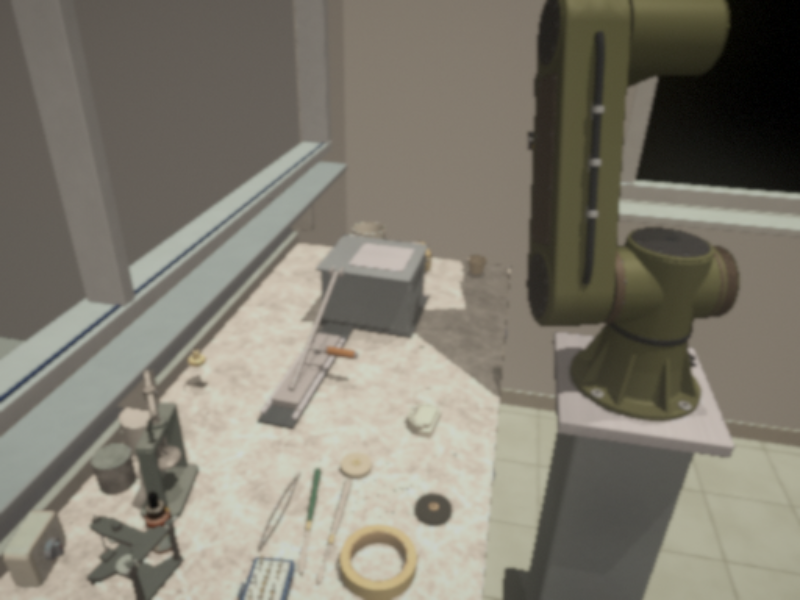

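View pics/top0.png

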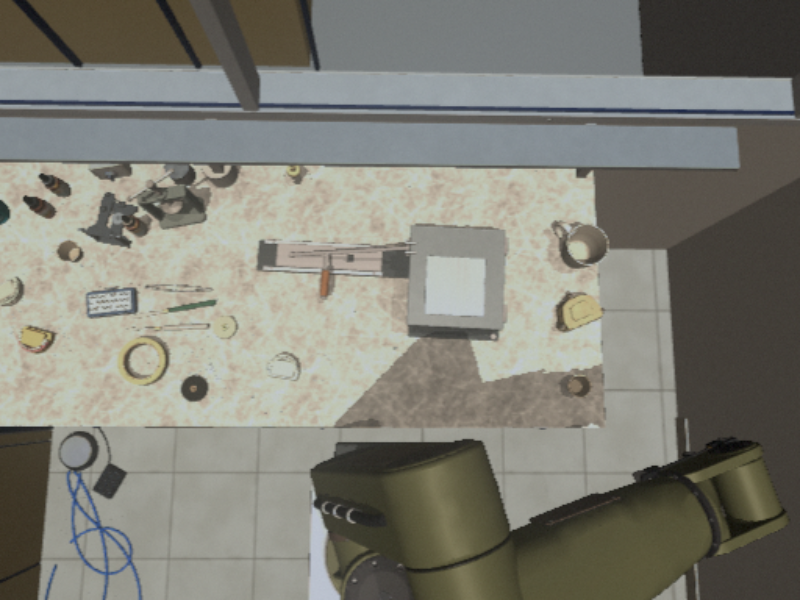

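The side view shows the chest, with the rod sloping down the strip and the orange grip at about (340,352). In the top view the strip runs left of the chest, with the grip at about (325,275) and a dark spot on the strip at (350,258) that may be the hole. I'll enlarge that area.

```bash
cat > h.py <<'E'
import numpy as np, cv2
from scipy.spatial.transform import Rotation as R
from cell import read_state, viewer, manip, models
def cam(c):
    p=viewer.camera_params(c); f=192/np.tan(np.radians(p['fovy']/2))
    return p,f,R.from_euler('xyz',p['attitude']).as_matrix(),np.array(p['eye'])
def plane(c,u,v,z):
    p,f,A,e=cam(c); d=A@np.array([(u-p['cx'])/f,-(v-p['cy'])/f,-1]); return e+d*(z-e[2])/d[2]
def proj(c,P):
    p,f,A,e=cam(c); q=A.T@(np.asarray(P,float)-e); return p['cx']+f*q[0]/-q[2], p['cy']-f*q[1]/-q[2]
E
python3 - <<'E'
from h import *
im=np.mean([viewer.camera("top").astype(float) for _ in range(4)],0)
c=im[138:228,158:338].astype(np.uint8)
cv2.imwrite("pics/tc.png",cv2.resize(c[:,:,::-1],None,fx=4.4,fy=4.4,interpolation=cv2.INTER_CUBIC))
for n,u,v,z in (("handle",207,182,65),("hole",224,165,22)): print(n,plane("top",u,v,z))
E
```

```text
handle [562.66096133 133.58811531  65.        ]
hole [631.77762753  80.07303979  22.        ]
```

View pics/tc.png

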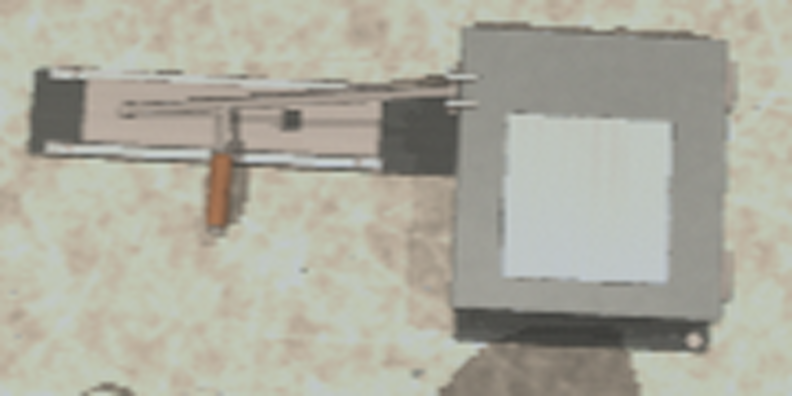

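```bash
cat > fit.py <<'E'
from h import *
from scipy.optimize import least_squares
L=[((40,104,147),(462,26)),((235,104,147),(728,38)),((235,-104,147),(718,320)),((40,-104,147),(455,310)),
((-138,14.5,70),(222,154)),((-138,-41.5,70),(216,229)),((-220,55,30),(127,110)),((-255,55,22),(82,113)),((-25,55,22),(382,130))]
uv=lambda x,y:((x+.5)/4.4-.5+158,(y+.5)/4.4-.5+138)
W=lambda q,P:(R.from_euler('z',q[2]).apply(P)+[q[0],q[1],0])
f=lambda q:np.concatenate([np.array(proj("top",W(q,P)))-uv(*m) for P,m in L])
s=least_squares(f,[600,0,-1.55],x_scale=[100,100,1],loss='soft_l1')
q=s.x; print(q,np.degrees(q[2])); print(f(q).reshape(-1,2).round(1).tolist())
hw=plane("top",*uv(291,120),22); print("hole local",R.from_euler('z',-q[2]).apply(hw-[q[0],q[1],0]))
print("hole far edge at floor12", R.from_euler('z',-q[2]).apply(plane("top",*uv(291,120),12)-[q[0],q[1],0]))
print("handle",W(q,(-138,-13.5,65)),"mark",W(q,(-95,55,22)))
for P in [(-138,14.5,65),(-138,-41.5,65),(-220,55,28),(40,104,147)]: print(P,proj("side",W(q,P)))
E
python3 fit.py
```

```text
[572.23576948  -6.99691569  -1.60934691] -92.20878574833864
[[0.2, 0.0], [0.2, 0.2], [1.3, 0.2], [-0.9, -0.3], [-0.0, 0.5], [0.3, -0.1], [-0.2, 0.4], [0.3, -0.2], [-2.1, -1.0]]
hole local [-90.19615814  56.50664606  22.        ]
hole far edge at floor12 [-90.90260436  58.80341463  12.        ]
handle [564.06446268 131.42085681  65.        ] mark [630.85630389  85.81274407  22.        ]
(-138, 14.5, 65) (np.float64(209.90943233914675), np.float64(223.05000996544712))
(-138, -41.5, 65) (np.float64(227.75177513439334), np.float64(225.9057132309622))
(-220, 55, 28) (np.float64(187.53224726948216), np.float64(246.68971678202305))
(40, 104, 147) (np.float64(201.5567523495521), np.float64(170.1572401280361))
```

Call:
carry_out(deltas=[{"dp": [573.6, -469.8, 30], "roll": 23.28, "gripper": 1}, {"dp": [573.6, -469.8, 30], "roll": 23.28, "gripper": 1}, {"dp": [573.6, -469.8, 30], "roll": 23.28, "gripper": 1}, {"dp": [573.6, -469.8, 30], "roll": 23.28, "gripper": 1}, {"dp": [573.6, -469.8, 30], "roll": 23.28, "gripper": 1}, {"dp": [573.6, -469.8, 30], "roll": 23.28, "gripper": 1}, {"dp": [573.6, -469.8, 30], "roll": 23.28, "gripper": 1}, {"dp": [573.6, -469.8, 30], "roll": 23.28, "gripper": 1}, {"dp": [573.6, -469.8, 30], "roll": 23.28, "gripper": 1}, {"dp": [573.6, -469.8, 30], "roll": 23.28, "gripper": 1}, {"dp": [573.6, -469.8, 30], "roll": 23.28, "gripper": 1}, {"dp": [573.6, -469.8, 30], "roll": 23.28, "gripper": 1}])

```text
clock: 1.9
eef_pos: [443.4, -80.1, 160.2]
eef_rot: [3.141, -0.001, -0.039]
wrist_force: [0.3, -1.1, 0.6]
finger_gap: 93.8
finger_force: 0.0
```

Call:
carry_out(deltas=[{"dp": [112.4, -216, 10], "roll": 0, "gripper": 1}, {"dp": [112.4, -216, 10], "roll": 0, "gripper": 1}, {"dp": [112.4, -216, 10], "roll": 0, "gripper": 1}, {"dp": [112.4, -216, 10], "roll": 0, "gripper": 1}, {"dp": [112.4, -216, 10], "roll": 0, "gripper": 1}, {"dp": [112.4, -216, 10], "roll": 0, "gripper": 1}, {"dp": [112.4, -216, 10], "roll": 0, "gripper": 1}, {"dp": [112.4, -216, 10], "roll": 0, "gripper": 1}])

```text
clock: 2.57
eef_pos: [563.4, 130.5, 149.2]
eef_rot: [3.141, 0.001, -0.036]
wrist_force: [-0.5, -0.6, 0.3]
finger_gap: 94.0
finger_force: 0.0
```

Run:
```python
from h import *
s=read_state(); im=viewer.camera("wrist"); p=viewer.camera_params("wrist"); print(s['eef_pos'],s['eef_rot'],p)
r=models.cut_out("wrist","handle"); print([(d['p'],d['box']) for d in r])
f=192/np.tan(np.radians(p['fovy']/2)); T=np.array(p['T_tool_cam']); Rt=R.from_euler('xyz',s['eef_rot']).as_matrix()
def pl(u,v,z):
    c=np.array([(u-p['cx'])/f,-(v-p['cy'])/f,-1]); d=Rt@T[:3,:3]@c; e=s['eef_pos']+Rt@T[:3,3]; return e+d*(z-e[2])/d[2]
for d in r[:2]:
    m=d['region'].astype(np.uint8); print(cv2.minAreaRect(cv2.findNonZero(m)))
    c=cv2.minAreaRect(cv2.findNonZero(m))[0]; print("handle world",pl(*c,65+3))
cv2.imwrite("pics/w1.png",cv2.cvtColor(im,cv2.COLOR_RGB2BGR))
```

```text
[563.35579511 130.50584837 149.23715541] [ 3.14130921e+00  1.10885036e-03 -3.61650796e-02] {'fovy': 67.66521518501536, 'cx': 253.9656388854658, 'cy': 191.99672350617155, 'T_tool_cam': array([[ 1.62725617e-04,  9.70403666e-01,  2.41488508e-01,
         7.00840228e+01],
       [ 9.99999668e-01, -3.50784891e-04,  7.35759155e-04,
         9.42084744e-01],
       [ 7.98693901e-04,  2.41488308e-01, -9.70403400e-01,
        -2.05211197e+02],
       [ 0.00000000e+00,  0.00000000e+00,  0.00000000e+00,
         1.00000000e+00]])}
[(0.84, [244.4, 159.0, 259.6, 212.3])]
((251.0, 186.0), (54.0, 18.0), 90.0)
handle world [568.48097729 132.61517362  68.        ]
```

View pics/w1.png

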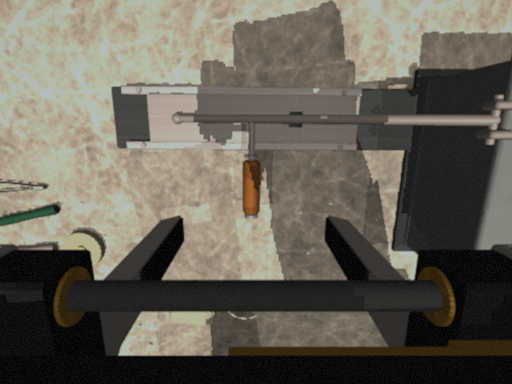

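The wrist view shows the grip squarely between the fingers at (251,186), the foot at (178,118), and a dark spot at (296,119) that is probably the hole. I'll go down and measure the hole from this picture.

Run:
```python
from h import *
s=dict(eef_pos=np.array([563.356,130.506,149.237]),eef_rot=[3.14131,.00111,-.036165]); p=viewer.camera_params("wrist")
f=192/np.tan(np.radians(p['fovy']/2)); T=np.array(p['T_tool_cam']); Rt=R.from_euler('xyz',s['eef_rot']).as_matrix()
def pl(u,v,z):
    c=np.array([(u-p['cx'])/f,-(v-p['cy'])/f,-1]); d=Rt@T[:3,:3]@c; e=s['eef_pos']+Rt@T[:3,3]; return e+d*(z-e[2])/d[2]
q=[572.24,-7.0,-1.60935]
for n,u,v,z in (("foot",178,118,29),("hole",296,119,22),("handle",251,186,67),("strip front",147,120,22),("strip back",358,120,22),("pivot",496,119,147)):
    w=pl(u,v,z); print(n,w.round(1),R.from_euler('z',-q[2]).apply(w-[q[0],q[1],0]).round(1))
```

```text
foot [639.1 210.7  29. ] [-220.1   58.5   29. ]
hole [633.4  80.   22. ] [-89.3  57.8  22. ]
handle [568.3 132.6  67. ] [-139.4   -9.4   67. ]
strip front [638.3 247.5  22. ] [-256.9   56.2   22. ]
strip back [629.8  10.3  22. ] [-19.5  56.8  22. ]
pivot [628.4 -42.5 147. ] [ 33.3  57.5 147. ]
```

Call:
carry_out(deltas=[{"dp": [2, -1.2, 35], "roll": 0, "gripper": 1}, {"dp": [2, -1.2, 70], "roll": 0, "gripper": 1}, {"dp": [2, -1.2, 95], "roll": 0, "gripper": 1}, {"dp": [2, -1.2, 102], "roll": 0, "gripper": 1}, {"dp": [2, -1.2, 102], "roll": 0, "gripper": 1}])

```text
clock: 3.08
eef_pos: [564.5, 129.3, 47.0]
eef_rot: [3.141, 0.003, -0.04]
wrist_force: [0.2, -0.7, -0.5]
finger_gap: 93.8
finger_force: 0.0
```

Call:
carry_out(deltas=[{"dp": [0, -2.5, 0], "roll": 0, "gripper": -0.3}, {"dp": [0, -2.5, 0], "roll": 0, "gripper": -0.5}, {"dp": [0, -2.5, 0], "roll": 0, "gripper": -0.5}, {"dp": [0, -2.5, 0], "roll": 0, "gripper": -0.5}, {"dp": [0, -2.5, 0], "roll": 0, "gripper": -1}, {"dp": [0, -2.5, 0], "roll": 0, "gripper": -1}, {"dp": [0, -2.5, 0], "roll": 0, "gripper": -1}, {"dp": [0, -2.5, 0], "roll": 0, "gripper": -1}], newtons=25)

```text
clock: 3.75
eef_pos: [565.5, 133.0, 48.1]
eef_rot: [-3.142, -0.0, -0.039]
wrist_force: [0.0, 1.3, -0.5]
finger_gap: 43.9
finger_force: 0.0
```

Call:
carry_out(deltas=[{"dp": [0, 0, 0], "roll": 0, "gripper": -1}, {"dp": [0, 0, 0], "roll": 0, "gripper": -1}, {"dp": [0, 0, 0], "roll": 0, "gripper": -1}, {"dp": [0, 0, 0], "roll": 0, "gripper": -1}, {"dp": [0, 0, 0], "roll": 0, "gripper": -1}, {"dp": [0, 0, 0], "roll": 0, "gripper": -1}, {"dp": [0, 0, 0], "roll": 0, "gripper": -1}, {"dp": [0, 0, 0], "roll": 0, "gripper": -1}])

```text
clock: 4.42
eef_pos: [565.7, 133.1, 48.5]
eef_rot: [-3.141, -0.0, -0.038]
wrist_force: [-1.6, -0.5, 4.7]
finger_gap: 0.6
finger_force: 2.5
```

Run:
```python
from h import *
ims=[viewer.camera(c) for c in("side","top")]
a=cv2.resize(ims[0][130:270,150:290],(560,560),interpolation=cv2.INTER_CUBIC)
im=viewer.camera("wrist"); r=models.cut_out("wrist","handle"); print([(d['p'],d['box']) for d in r]); print(read_state())
cv2.imwrite("pics/w2.png",cv2.cvtColor(np.hstack([cv2.resize(im,(400,300)),cv2.resize(a,(300,300))]),cv2.COLOR_RGB2BGR))
```

```text
[(0.68, [240.0, 182.2, 266.9, 214.5])]
{'clock': 4.6167, 'joints': array([1.67917282e-01, 5.04622298e-01, 1.55971920e+00, 1.29566463e-04,
       1.07677582e+00, 1.77715524e+00]), 'qd': array([-1.40349134e-03,  6.99760849e-04, -8.17352265e-06,  4.64838624e-04,
       -8.87565934e-04, -1.55351646e-03]), 'effort': array([-4.65500588e-01, -5.78098297e+01, -3.03342247e+01, -1.67036704e-01,
       -5.82964551e-01,  1.85394427e-03]), 'eef_pos': array([565.67044985, 133.04515137,  48.46904278]), 'eef_rot': array([-3.14138357e+00, -4.41873984e-04, -3.85030834e-02]), 'wrist_force': array([-2.49594054,  0.05648061,  5.81308535]), 'moment': array([0.08214089, 0.38994415, 0.02887991]), 'finger_force': 2.6452292455360293, 'finger_gap': 0.6019419357359785}
```

View pics/w2.png

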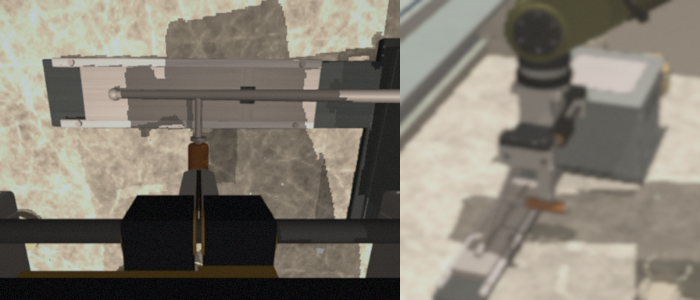

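Run:
```python
from h import *
im=np.mean([viewer.camera("side").astype(float) for _ in range(4)],0)
x0,y0=170,160
c=cv2.resize(im[y0:y0+100,x0:x0+100].astype(np.uint8),(600,600),interpolation=cv2.INTER_CUBIC)
cv2.imwrite("pics/s3.png",c[:,:,::-1])
g=lambda P:((np.array(proj("side",P))-[x0,y0]+.5)*6).round(0)
print("tcp",g([565.7,133,48.5]),"handle",g([564,131.4,65]),"ends",g([536,132.5,65]),g([592,130.3,65]))
```

```text
tcp [292. 419.] handle [296. 390.] ends [350. 398.] [243. 381.]
```

View pics/s3.png

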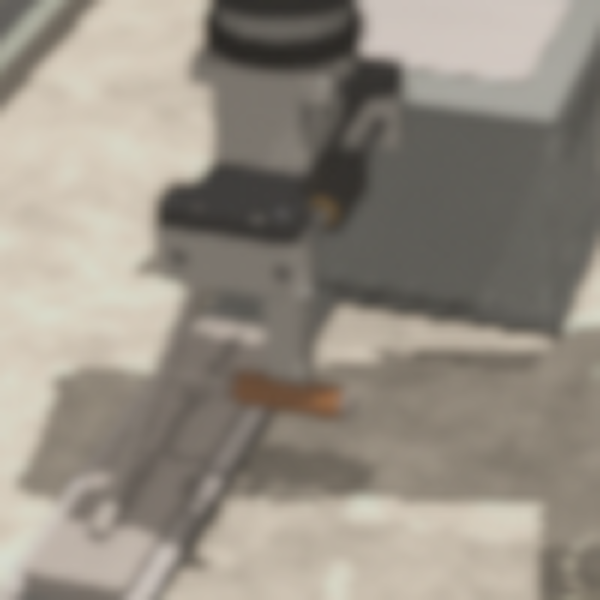

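The side view shows the grip unobstructed and the fingers ending at it, near (290,375), so they closed without holding it. I'll triangulate the grip's near end from the two pictures.

```bash
cat >> h.py <<'E'
def wray(s,u,v):
    p=viewer.camera_params("wrist"); f=192/np.tan(np.radians(p['fovy']/2)); T=np.array(p['T_tool_cam']); Rt=R.from_euler('xyz',s['eef_rot']).as_matrix()
    return s['eef_pos']+Rt@T[:3,3], Rt@T[:3,:3]@np.array([(u-p['cx'])/f,-(v-p['cy'])/f,-1])
def wproj(s,P):
    p=viewer.camera_params("wrist"); f=192/np.tan(np.radians(p['fovy']/2)); T=np.array(p['T_tool_cam']); Rt=R.from_euler('xyz',s['eef_rot']).as_matrix()
    c=T[:3,:3].T@(Rt.T@(np.asarray(P)-s['eef_pos'])-T[:3,3]); return p['cx']+f*c[0]/-c[2],p['cy']-f*c[1]/-c[2]
E
python3 - <<'E'
from h import *
s=read_state(); q=[572.24,-7.0,-1.60935]; print(s['eef_pos'],s['wrist_force'])
def loc(w): return R.from_euler('z',-q[2]).apply(w-np.array([q[0],q[1],0])).round(1)
for z in (40,50,60,65,70):
    e,d=wray(s,253,183); w=e+d*(z-e[2])/d[2]; print(z,w.round(1),loc(w),"side crop",((np.array(proj("side",w))-[170,160]+.5)*6).round(0))
e,d=wray(s,147,119); print("foot",loc(e+d*(28-e[2])/d[2]))
e,d=wray(s,317,121); print("hole",loc(e+d*(22-e[2])/d[2]))
print("tcp px",wproj(s,s['eef_pos']), "grasp pt",wproj(s,s['eef_pos']+[0,0,19]))
im=viewer.camera("wrist"); cv2.imwrite("pics/w4.png",cv2.resize(im[60:384,120:400,::-1],None,fx=2,fy=1.85))
E
```

```text
[565.67737053 133.03573516  48.47539802] [-1.77727029  0.25311425  4.9402623 ]
40 [589.6 132.1  40. ] [-139.6   12.    40. ] side crop [247. 425.]
50 [591.8 131.9  50. ] [-139.6   14.2   50. ] side crop [243. 408.]
60 [593.9 131.8  60. ] [-139.6   16.3   60. ] side crop [238. 391.]
65 [595.  131.8  65. ] [-139.5   17.4   65. ] side crop [236. 382.]
70 [596.1 131.7  70. ] [-139.5   18.5   70. ] side crop [234. 373.]
foot [-220.6   59.4   28. ]
hole [-89.4  57.9  22. ]
tcp px (np.float64(252.91976448090605), np.float64(216.46369294019576)) grasp pt (np.float64(252.79530591319298), np.float64(225.38490625236722))
```

View pics/w4.png

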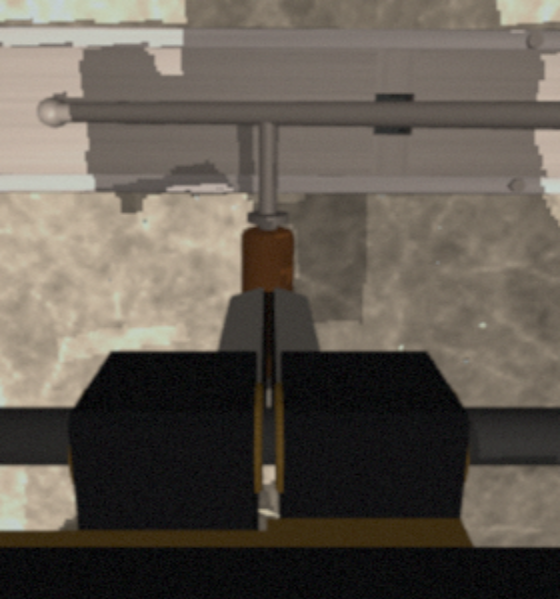

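The wrist view shows the fingers closed on top of the grip, with orange visible in the slot between them. The tips therefore end about 25 mm short of the nominal TCP. I'll back off, open, go deeper and regrip.

Call:
carry_out(deltas=[{"dp": [0, 0, -8], "roll": 0, "gripper": -1}, {"dp": [0, 0, -18], "roll": 0, "gripper": 0.2}, {"dp": [0, 0, -18], "roll": 0, "gripper": 0.2}, {"dp": [0, 0, -18], "roll": 0, "gripper": 0.2}, {"dp": [0, 0, -18], "roll": 0, "gripper": 0.2}, {"dp": [0, 0, -18], "roll": 0, "gripper": 0.2}, {"dp": [0, 0, -18], "roll": 0, "gripper": 0.2}, {"dp": [0, 0, -18], "roll": 0, "gripper": 0.2}, {"dp": [0, 0, -18], "roll": 0, "gripper": 0.2}, {"dp": [0, 0, -18], "roll": 0, "gripper": 0.2}])

```text
clock: 5.7
eef_pos: [565.5, 133.0, 65.9]
eef_rot: [3.142, 0.0, -0.038]
wrist_force: [0.8, 0.2, -0.0]
finger_gap: 55.2
finger_force: 0.0
```

Call:
carry_out(deltas=[{"dp": [0, 1, 15], "roll": 0, "gripper": 0.2}, {"dp": [0, 1, 28], "roll": 0, "gripper": 0.2}, {"dp": [0, 1, 36], "roll": 0, "gripper": 0.2}, {"dp": [0, 1, 41], "roll": 0, "gripper": 0.2}, {"dp": [0, 1, 41], "roll": 0, "gripper": 0.2}])

```text
clock: 6.12
eef_pos: [565.0, 131.9, 24.1]
eef_rot: [3.141, 0.002, -0.038]
wrist_force: [-0.4, 0.4, 0.4]
finger_gap: 56.3
finger_force: 0.0
```

Call:
carry_out(deltas=[{"dp": [0, 0, 0], "roll": 0, "gripper": -1}, {"dp": [0, 0, 0], "roll": 0, "gripper": -1}, {"dp": [0, 0, 0], "roll": 0, "gripper": -1}, {"dp": [0, 0, 0], "roll": 0, "gripper": -1}, {"dp": [0, 0, 0], "roll": 0, "gripper": -1}, {"dp": [0, 0, 0], "roll": 0, "gripper": -1}, {"dp": [0, 0, 0], "roll": 0, "gripper": -1}, {"dp": [0, 0, 0], "roll": 0, "gripper": -1}])

```text
clock: 6.78
eef_pos: [565.6, 133.4, 25.2]
eef_rot: [-3.139, -0.001, -0.038]
wrist_force: [1.1, 10.8, -0.7]
finger_gap: 17.2
finger_force: 25.0
```

Gripped: gap 17 mm, 25 N. Next I'll work out the grip's path from the rod and lid linkage.

```bash
cat > kin.py <<'E'
import numpy as np
from scipy.optimize import brentq, fsolve
def piv(t): return np.array([235-200*np.cos(t),143+200*np.sin(t)])
def handle(xf,zf):
    f=np.array([xf,zf]); t=brentq(lambda t:np.hypot(*(piv(t)-f))-280,-.05,1.0); return f+(piv(t)-f)*90/280,t
def foot(h,g=(-150,30)): return fsolve(lambda f:handle(*f)[0]-h,g)
E
python3 - <<'E'
from kin import *
h0=np.array([35,143])+(np.array([-220.3,28])-[35,143])*190/280; print(h0)
for xf,zf in [(-220,28),(-215,34),(-205,34),(-190,34),(-170,34),(-150,34),(-130,34),(-115,34),(-105,34),(-105,28),(-95,28),(-89,28),(-85,28),(-89,18)]:
    h,t=handle(xf,zf); d=h-h0
    J=np.array([(handle(xf+1,zf)[0]-h),(handle(xf,zf+1)[0]-h)]).T
    print(xf,zf,"tool dy %.1f dz %.1f lid %.3f"%(d[0],-d[1],t),"dfoot/dh",np.linalg.inv(J).round(2).tolist())
E
```

```text
[-138.23928571   64.96428571]
-220 28 tool dy 0.2 dz -0.2 lid 0.003 dfoot/dh [[1.46, -0.0], [-1.01, 1.01]]
-215 34 tool dy 3.8 dz -9.2 lid 0.079 dfoot/dh [[1.41, -0.03], [-0.81, 1.07]]
-205 34 tool dy 11.2 dz -14.1 lid 0.156 dfoot/dh [[1.37, -0.06], [-0.64, 1.1]]
-190 34 tool dy 22.5 dz -19.8 lid 0.248 dfoot/dh [[1.34, -0.09], [-0.5, 1.13]]
-170 34 tool dy 38.0 dz -25.9 lid 0.347 dfoot/dh [[1.33, -0.12], [-0.4, 1.15]]
-150 34 tool dy 53.6 dz -30.9 lid 0.431 dfoot/dh [[1.32, -0.15], [-0.34, 1.16]]
-130 34 tool dy 69.3 dz -35.2 lid 0.505 dfoot/dh [[1.31, -0.17], [-0.29, 1.16]]
-115 34 tool dy 81.1 dz -38.0 lid 0.555 dfoot/dh [[1.31, -0.19], [-0.26, 1.16]]
-105 34 tool dy 89.0 dz -39.7 lid 0.587 dfoot/dh [[1.31, -0.21], [-0.24, 1.16]]
-105 28 tool dy 88.2 dz -34.3 lid 0.563 dfoot/dh [[1.32, -0.2], [-0.24, 1.16]]
-95 28 tool dy 96.0 dz -35.9 lid 0.593 dfoot/dh [[1.32, -0.22], [-0.23, 1.16]]
-89 28 tool dy 100.7 dz -36.9 lid 0.611 dfoot/dh [[1.32, -0.22], [-0.22, 1.16]]
-85 28 tool dy 103.9 dz -37.5 lid 0.622 dfoot/dh [[1.32, -0.23], [-0.22, 1.16]]
-89 18 tool dy 99.2 dz -27.9 lid 0.569 dfoot/dh [[1.33, -0.21], [-0.22, 1.14]]
```

Call:
carry_out(deltas=[{"dp": [0, 0, -3], "roll": 0, "gripper": -1}, {"dp": [0, 1, -6], "roll": 0, "gripper": -1}, {"dp": [0, 1.5, -9], "roll": 0, "gripper": -1}, {"dp": [0, 2.5, -12], "roll": 0, "gripper": -1}, {"dp": [0, 4.5, -14], "roll": 0, "gripper": -1}, {"dp": [0, 6.5, -15.5], "roll": 0, "gripper": -1}, {"dp": [0, 8.5, -17], "roll": 0, "gripper": -1}, {"dp": [0, 10, -18], "roll": 0, "gripper": -1}, {"dp": [0, 10, -18], "roll": 0, "gripper": -1}], newtons=40)

```text
clock: 7.53
eef_pos: [565.1, 122.5, 43.0]
eef_rot: [-3.141, -0.0, -0.039]
wrist_force: [0.9, 4.6, -4.5]
finger_gap: 16.7
finger_force: 40.0
```

Call:
carry_out(deltas=[{"dp": [0, 5, -2.5], "roll": 0, "gripper": -1}, {"dp": [0, 11.5, -5.2], "roll": 0, "gripper": -1}, {"dp": [0, 18, -8], "roll": 0, "gripper": -1}, {"dp": [0, 25, -10.5], "roll": 0, "gripper": -1}, {"dp": [0, 32, -13], "roll": 0, "gripper": -1}, {"dp": [0, 39, -15], "roll": 0, "gripper": -1}, {"dp": [0, 46, -17.2], "roll": 0, "gripper": -1}, {"dp": [0, 53, -19], "roll": 0, "gripper": -1}, {"dp": [0, 60, -20.8], "roll": 0, "gripper": -1}, {"dp": [0, 66, -22.2], "roll": 0, "gripper": -1}, {"dp": [0, 70, -23], "roll": 0, "gripper": -1}, {"dp": [0, 70, -23], "roll": 0, "gripper": -1}])

```text
clock: 8.53
eef_pos: [562.1, 51.1, 66.1]
eef_rot: [3.141, 0.001, -0.039]
wrist_force: [-3.8, 2.1, -2.5]
finger_gap: 17.0
finger_force: 40.0
```

```bash
cat > st.py <<'E'
from h import *; from kin import *
s=read_state(); e=s['eef_pos']; dx=(e[0]-565.6)*-.0386+(e[1]-133.4)*-.99926; dz=e[2]-25.2
f=foot(np.array([-138.24+dx,64.96+dz])); print(s['clock'],"eef",e.round(2),"F",s['wrist_force'].round(1),"M",s['moment'].round(2),"foot est",f.round(1),s['finger_gap'])
E
python3 st.py
python3 - <<'E'
from h import *
s=read_state(); im=viewer.camera("wrist"); a=cv2.resize(im,(400,300)); b=viewer.camera("side")[140:260,160:320]
cv2.imwrite("pics/w5.png",cv2.cvtColor(np.hstack([a,cv2.resize(b,(400,300))]),cv2.COLOR_RGB2BGR))
E
```

```text
8.5333 eef [562.06  51.11  66.06] F [-3.8  2.1 -2.5] M [ 0.38  0.68 -0.  ] foot est [-113.9   37. ] 16.965274882087304
```

View pics/w5.png

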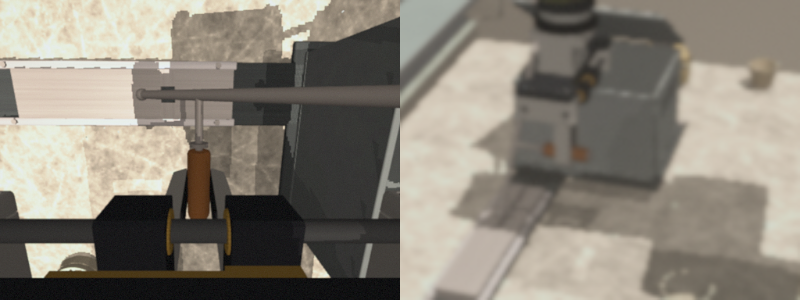

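The grip is held, the lid is up, and the foot at (141,94) is just short of the hole at (169,94). I'll measure that gap.

Run:
```python
from h import *
s=read_state(); im=viewer.camera("wrist")
q=[572.24,-7.0,-1.60935]
loc=lambda w:R.from_euler('z',-q[2]).apply(w-np.array([q[0],q[1],0])).round(1)
for n,u,v,z in (("foot",180,120,37),("hole",216,120,22),("hole bottom?",216,120,12)):
    e,d=wray(s,u,v); print(n,loc(e+d*(z-e[2])/d[2]))
c=im[95:145,155:255,::-1]; cv2.imwrite("pics/w6.png",cv2.resize(c,None,fx=8,fy=8,interpolation=cv2.INTER_CUBIC))
```

```text
foot [-116.2   58.2   37. ]
hole [-89.6  58.3  22. ]
hole bottom? [-90.9  58.3  12. ]
```

View pics/w6.png

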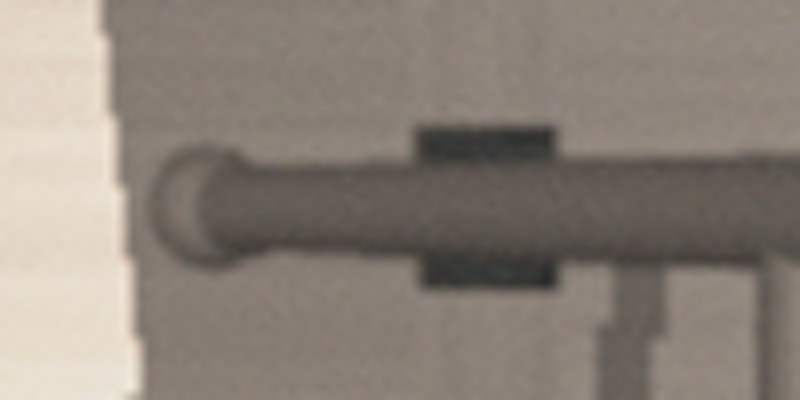

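Run:
```python
from kin import *
h0=handle(-113.9,37)[0]
for xf,zf in [(-106,35),(-100,33),(-100,30),(-100,28),(-100,26),(-97,27),(-94,27),(-91,26),(-88,26),(-88,22),(-88,18),(-88,16)]:
    d=handle(xf,zf)[0]-h0; print(xf,zf,"dy %.1f dz %.1f"%(d[0],-d[1]))
```

```text
-106 35 dy 6.0 dz 0.4
-100 33 dy 10.4 dz 1.2
-100 30 dy 10.0 dz 3.9
-100 28 dy 9.7 dz 5.7
-100 26 dy 9.4 dz 7.5
-97 27 dy 11.9 dz 6.1
-94 27 dy 14.3 dz 5.6
-91 26 dy 16.5 dz 6.1
-88 26 dy 18.8 dz 5.6
-88 22 dy 18.2 dz 9.2
-88 18 dy 17.6 dz 12.8
-88 16 dy 17.3 dz 14.6
```

Call:
carry_out(deltas=[{"dp": [0, 4, 0.3], "roll": 0, "gripper": -1}, {"dp": [0, 8, 0.8], "roll": 0, "gripper": -1}, {"dp": [0, 10.2, 1.5], "roll": 0, "gripper": -1}, {"dp": [0, 10.1, 2.5], "roll": 0, "gripper": -1}, {"dp": [0, 10, 3.5], "roll": 0, "gripper": -1}, {"dp": [0, 9.9, 4.2], "roll": 0, "gripper": -1}, {"dp": [0, 9.9, 4.2], "roll": 0, "gripper": -1}, {"dp": [0, 9.9, 4.2], "roll": 0, "gripper": -1}])

```text
clock: 9.35
eef_pos: [561.7, 42.3, 61.6]
eef_rot: [3.142, 0.001, -0.038]
wrist_force: [-5.3, 2.9, -3.1]
finger_gap: 17.2
finger_force: 40.0
```

```bash
python3 st.py
```

```text
9.35 eef [561.71  42.3   61.59] F [-5.3  2.9 -3.1] M [ 0.38  0.95 -0.02] foot est [-101.5   29.6] 17.166178324828408
```

Call:
carry_out(deltas=[{"dp": [-0.7, 0, 0.5], "roll": 0, "gripper": -1}, {"dp": [-0.7, 0, 1], "roll": 0, "gripper": -1}, {"dp": [-0.7, 0, 1.5], "roll": 0, "gripper": -1}, {"dp": [-0.7, 0, 1.5], "roll": 0, "gripper": -1}])

```text
clock: 9.68
eef_pos: [561.6, 42.2, 60.4]
eef_rot: [-3.142, -0.001, -0.038]
wrist_force: [-0.5, 2.6, -2.4]
finger_gap: 16.7
finger_force: 40.0
```

```bash
python3 st.py
```

```text
9.6833 eef [561.62  42.19  60.38] F [-0.5  2.6 -2.4] M [ 0.37  0.19 -0.01] foot est [-101.1   28.2] 16.71974880893398
```

Call:
carry_out(deltas=[{"dp": [0, 0, 0.5], "roll": 0, "gripper": -1}, {"dp": [0, 0, 1], "roll": 0, "gripper": -1}, {"dp": [0, 0, 1], "roll": 0, "gripper": -1}])

```text
clock: 9.93
eef_pos: [561.7, 42.3, 59.9]
eef_rot: [-3.141, -0.001, -0.038]
wrist_force: [-1.9, 1.4, 4.3]
finger_gap: 16.9
finger_force: 40.0
```

```bash
python3 st.py
```

```text
9.9333 eef [561.67  42.27  59.87] F [-1.9  1.4  4.3] M [ 0.66  0.47 -0.02] foot est [-101.1   27.7] 16.8956439237319
```

Call:
carry_out(deltas=[{"dp": [0, 1, -0.3], "roll": 0, "gripper": -1}, {"dp": [0, 2, -0.5], "roll": 0, "gripper": -1}, {"dp": [0, 3, -0.7], "roll": 0, "gripper": -1}, {"dp": [0, 4, -0.9], "roll": 0, "gripper": -1}, {"dp": [0, 5, -1.1], "roll": 0, "gripper": -1}, {"dp": [0, 5, -1.1], "roll": 0, "gripper": -1}])

```text
clock: 10.43
eef_pos: [561.3, 36.8, 60.3]
eef_rot: [3.141, -0.0, -0.039]
wrist_force: [1.8, 0.9, -3.0]
finger_gap: 17.0
finger_force: 40.0
```

```bash
python3 st.py
```

```text
10.4333 eef [561.3   36.8   60.33] F [ 1.8  0.9 -3. ] M [ 0.3  -0.24 -0.04] foot est [-93.9  26.9] 16.98403322984723
```

Call:
carry_out(deltas=[{"dp": [0, 1.2, 0], "roll": 0, "gripper": -1}, {"dp": [0, 2.4, 0], "roll": 0, "gripper": -1}, {"dp": [0, 3.6, 0], "roll": 0, "gripper": -1}, {"dp": [0, 3.6, 0], "roll": 0, "gripper": -1}])

```text
clock: 10.77
eef_pos: [561.1, 33.2, 60.3]
eef_rot: [3.141, -0.0, -0.039]
wrist_force: [1.2, 1.3, -3.2]
finger_gap: 17.0
finger_force: 40.0
```

```bash
python3 st.py
```

```text
10.7667 eef [561.09  33.22  60.35] F [ 1.2  1.3 -3.2] M [ 0.33 -0.43  0.03] foot est [-89.2  26.1] 17.011682956928844
```

Unsupported over the hole. Lowering straight down in small steps.

Call:
carry_out(deltas=[{"dp": [0, -0.1, 0.7], "roll": 0, "gripper": -1}, {"dp": [0, -0.2, 1.4], "roll": 0, "gripper": -1}, {"dp": [0, -0.3, 2], "roll": 0, "gripper": -1}, {"dp": [0, -0.3, 2], "roll": 0, "gripper": -1}])

```text
clock: 11.1
eef_pos: [561.1, 33.9, 58.3]
eef_rot: [-3.142, -0.0, -0.038]
wrist_force: [2.8, 1.6, -3.3]
finger_gap: 16.9
finger_force: 40.0
```

```bash
python3 st.py
```

```text
11.1 eef [561.11  33.92  58.3 ] F [ 2.8  1.6 -3.3] M [ 0.32 -0.55  0.03] foot est [-89.7  23.9] 16.904951118300723
```

Call:
carry_out(deltas=[{"dp": [0.3, 0.1, 0.7], "roll": 0, "gripper": -1}, {"dp": [0.3, 0, 1.4], "roll": 0, "gripper": -1}, {"dp": [0.3, 0, 2], "roll": 0, "gripper": -1}, {"dp": [0.3, 0, 2], "roll": 0, "gripper": -1}])

```text
clock: 11.43
eef_pos: [561.1, 33.8, 56.2]
eef_rot: [-3.142, 0.0, -0.039]
wrist_force: [1.2, 2.3, -3.6]
finger_gap: 16.9
finger_force: 40.0
```

```bash
python3 st.py
```

```text
11.4333 eef [561.15  33.85  56.16] F [ 1.2  2.3 -3.6] M [ 0.25 -0.11 -0.02] foot est [-89.1  21.4] 16.88549810199699
```

Call:
carry_out(deltas=[{"dp": [0, -0.2, 0.7], "roll": 0, "gripper": -1}, {"dp": [0, -0.3, 1.4], "roll": 0, "gripper": -1}, {"dp": [0, -0.4, 2], "roll": 0, "gripper": -1}, {"dp": [0, -0.4, 2], "roll": 0, "gripper": -1}])

```text
clock: 11.77
eef_pos: [561.2, 34.3, 54.2]
eef_rot: [-3.142, 0.0, -0.039]
wrist_force: [-0.4, 1.1, -4.1]
finger_gap: 16.8
finger_force: 40.0
```

```bash
python3 st.py
```

```text
11.7667 eef [561.2   34.28  54.21] F [-0.4  1.1 -4.1] M [0.34 0.04 0.03] foot est [-89.3  19.3] 16.761814932393268
```

Call:
carry_out(deltas=[{"dp": [0, -0.1, 0.5], "roll": 0, "gripper": -1}, {"dp": [0, -0.2, 1], "roll": 0, "gripper": -1}, {"dp": [0, -0.2, 1.2], "roll": 0, "gripper": -1}, {"dp": [0, -0.2, 1.2], "roll": 0, "gripper": -1}])

```text
clock: 12.1
eef_pos: [561.2, 34.5, 53.1]
eef_rot: [-3.142, 0.0, -0.038]
wrist_force: [-2.1, 2.2, -2.7]
finger_gap: 16.9
finger_force: 40.0
```

```bash
python3 st.py
```

```text
12.1 eef [561.23  34.47  53.12] F [-2.1  2.2 -2.7] M [ 0.34  0.19 -0.03] foot est [-89.3  18.1] 16.882094060302634
```

Call:
carry_out(deltas=[{"dp": [-0.2, 0, 0.3], "roll": 0, "gripper": -1}, {"dp": [-0.2, 0, 0.4], "roll": 0, "gripper": -1}, {"dp": [-0.2, 0, 0.4], "roll": 0, "gripper": -1}])

```text
clock: 12.35
eef_pos: [561.3, 34.5, 53.0]
eef_rot: [-3.141, -0.0, -0.039]
wrist_force: [-1.1, 2.1, -1.5]
finger_gap: 17.0
finger_force: 40.0
```

```bash
python3 st.py
```

```text
12.35 eef [561.26  34.51  52.98] F [-1.1  2.1 -1.5] M [ 0.47  0.14 -0.02] foot est [-89.3  17.9] 16.970200840114753
```

Call:
carry_out(deltas=[{"dp": [0, 0, 0], "roll": 0, "gripper": -0.55}, {"dp": [0, 0, 0], "roll": 0, "gripper": -0.45}, {"dp": [0, 0, 0], "roll": 0, "gripper": -0.3}, {"dp": [0, 0, 0], "roll": 0, "gripper": -0.1}, {"dp": [0, 0, 0], "roll": 0, "gripper": 0}, {"dp": [0, 0, 0], "roll": 0, "gripper": 0}, {"dp": [0, 0, 0], "roll": 0, "gripper": 0}, {"dp": [0, 0, 0], "roll": 0, "gripper": 0}], newtons=10)

```text
clock: 13.02
eef_pos: [561.2, 34.4, 52.8]
eef_rot: [-3.142, -0.0, -0.039]
wrist_force: [0.4, 0.1, -0.6]
finger_gap: 47.0
finger_force: 0.0
```

Call:
carry_out(deltas=[{"dp": [-8, 0, 0], "roll": 0, "gripper": 0}, {"dp": [-20, 0, 0], "roll": 0, "gripper": 0}, {"dp": [-40, 0, 0], "roll": 0, "gripper": 0}, {"dp": [-60, 0, 0], "roll": 0, "gripper": 0}, {"dp": [-80, 0, -10], "roll": 0, "gripper": 0}, {"dp": [-80, 0, -30], "roll": 0, "gripper": 0}, {"dp": [-80, 0, -30], "roll": 0, "gripper": 0}, {"dp": [-80, 0, -30], "roll": 0, "gripper": 0}])

```text
clock: 13.68
eef_pos: [481.5, 37.6, 83.5]
eef_rot: [-3.142, -0.002, -0.038]
wrist_force: [-0.0, -0.9, -0.1]
finger_gap: 47.0
finger_force: 0.0
```

Run:
```python
from h import *
im=viewer.camera("wrist"); b=viewer.camera("side")[120:260,160:320]; print(read_state()['wrist_force'])
cv2.imwrite("pics/w7.png",cv2.cvtColor(np.hstack([cv2.resize(im,(400,300)),cv2.resize(b,(400,300))]),cv2.COLOR_RGB2BGR))
```

```text
[-0.26964463 -0.18898077  0.39331189]
```

View pics/w7.png

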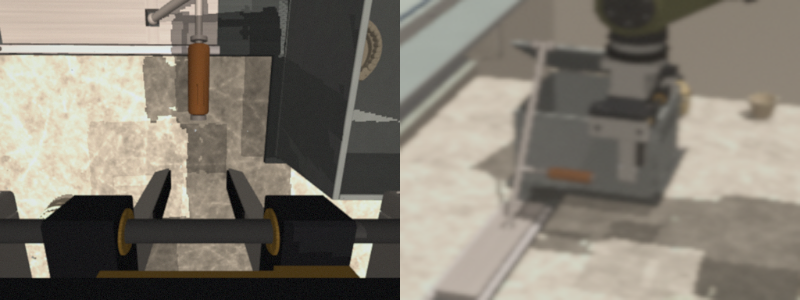

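The foot sits in the hole at (152,17) in the wrist view. The lid stands propped on the rod, and the gripper is clear of everything.

```bash
python3 -c "
from cell import manip; print(manip.sign_off())"
```

```text
the job is handed in; nothing more can be done
None
```

The lid is open and propped on its rod with the foot home in the hole, the gripper is clear, and the job is handed in; no verdict came back. The first grip closed on top of the handle with about 6 N at the wrist and had to be redone.

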